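# Turn the stamp carousel until the red stamp is at the ink pad

## Task

Bring the red-handled stamp round to the front of the station, squarely facing the ink pad: turn the carousel by gently pushing its scalloped ring of cups round with your fingertips, in as many pushes as you need, and leave it at rest there. Do not pinch or lift anything and do not touch the stamps or the glue stick, which must stay standing in their cups; leave the other things on the table alone.

Things in the scene. Friction and masses are not known exactly. Their poses are not given: they have to be found in the camera images.
- station: fixed stamping station: light wooden board 320 x 250 mm, 18 mm thick, with a steel ink-pad tin (66 x 116 mm, dark violet pad, top 31 mm above the table) at its front end. Origin on the table exactly under the carousel's turning axis; its -x axis points along the board to its FRONT, the pad's middle lies 160 mm that way; z up. The board stands up to 25 degrees askew
- carousel: revolving carousel on the station: black round tray (216 mm, top 34 mm above the table), a ring of six equal grey cups, low black dome in the middle (top 82 mm). Origin on the turning axis, 26 mm above the table; its -x axis points to the red stamp's cup; z up. Turns either way, no stop within a turn and a half, light even friction (0.07 N m), stays where it is left
- hollow (a point): a point 100 mm from the turning axis, 92 mm above the table, in one of the ring's six alike hollows between neighbouring cups (30 degrees from a cup, every 60 degrees). Each is open outward and from above: 27 mm wide at 80 mm from the axis, 31 at 85, 56 at 97, closed inward by a web at 73 mm. A fingertip let down into it can push a cup's flank
- red_cup (a point): centre of the mouth of the cup that holds the red stamp. All cups: 58 mm across outside, 3 mm wall, top edge 92 mm above the table, axis 82 mm from the turning axis, 60 degrees apart, 222 mm over the whole ring; moves with the carousel
- red_stamp_mid (a point): turned wooden-mount rubber stamp, 82 mm tall, 38 mm round foot, knob handle 31 mm across in bright red, standing loose in a cup of the carousel, its top 120 mm above the table (28 mm over the cup's edge); this point is on its axis, half-way up
- blue_stamp_mid (a point): turned wooden-mount rubber stamp, 82 mm tall, 38 mm round foot, knob handle 31 mm across in blue, standing loose in a cup of the carousel, its top 120 mm above the table (28 mm over the cup's edge); this point is on its axis, half-way up
- green_stamp_mid (a point): turned wooden-mount rubber stamp, 82 mm tall, 38 mm round foot, knob handle 31 mm across in green, standing loose in a cup of the carousel, its top 120 mm above the table (28 mm over the cup's edge); this point is on its axis, half-way up
- black_stamp_mid (a point): turned wooden-mount rubber stamp, 82 mm tall, 38 mm round foot, knob handle 31 mm across in black, standing loose in a cup of the carousel, its top 120 mm above the table (28 mm over the cup's edge); this point is on its axis, half-way up
- glue_stick_mid (a point): glue stick, white with a yellow cap, 27 mm across and 85 mm tall, standing loose in a cup of the carousel, top 123 mm above the table; this point is on its axis, half-way up. One of the six cups is empty
- stapler: bystander: blue and black stapler, 135 x 36 x 58 mm, loose on the table to the right; origin at the middle of its underside
- tape_roll: bystander: roll of tape lying flat, 72 mm across, 19 mm high, loose on the table to the left; origin at the middle of its underside
- mug: bystander: blue mug, 80 mm across without its handle, 92 mm tall, loose on the table to the left; origin at the middle of its underside

How it is judged:
By the outcome, as a careful person would: the job done as asked, in the order asked, and still so for the second after the job is handed in, with the robot touching nothing.
It also fails if it takes over 54 s, if anything falls off the work surface, if the arm or the gripper's body presses on something with over 40 N, if the wrist force passes 120 N, or if a joint passes its speed limit or range.

## Robot

A 6-joint arm with a two-finger parallel gripper is mounted at the origin on the work surface. World frame = base frame: x ahead of the robot, y to its left, z up, the work surface at z = 0. Lengths are in m, angles in degrees, forces in N, time in s.
With the tool pointing down it reaches from about 0.325 to 0.775 m from the base axis. Payload 5.5 kg.
Tool frame: the origin (TCP) lies at the very end of the fingers, on their centre line; the grasp point (between the pads) lies 19 mm behind it; z points along the fingers, y is the direction in which the jaws open and shut (so a half turn about z gives the same grasp; the last joint's range is limited). The gripper opens to 85 mm and grips with 20 to 120 N. Pads are 22 mm wide; open, the fingers measure 114 mm over their backs; the gripper's body (76 mm by 85 mm) begins 54 mm behind the grasp point. The pads swing forward as they close: fully open they stand 13 mm farther back than shut.
Start: joints at [71.236, 5.22, 70.514, -0, 104.267, -3.249], TCP at [0.161, 0.578, 0.231] pointing down, gripper open.
Joint ranges: [-164.24, 164.24], [-49.07, 125.15], [9.68, 141.18], [-86.29, 266.29], [3.28, 154.24], [-151.56, 151.56]. Speed limits (degrees/s): [147.25, 147.25, 172.46, 180, 180, 180].

## Interface

Orientations are given as a 3x3 rotation matrix whose columns are the frame's x, y, z axes.
In Python, from rig import monitor, capture, camera_model, job, spot_in, cut_out, spot_point gives the robot as it stands. The module is installed in compiled form; this text tells all that it offers.
- The arm moves only by the shell command python3 -m creep 'ROWS' [OPENING] [FORCE]. ROWS is JSON, a list of rows, each an object of numbers: "tx", "ty", "tz": the shift along the tool's x, y, z in mm; "ax", "ay", "az": the turn, a rotation vector about the tool's x, y, z in degrees. In form: [{"tx": .., "ty": .., "tz": .., "ax": .., "ay": .., "az": ..}, ...]. A call has 1 to 5 rows; each row is the pose to reach, as a shift and turn from the pose commanded when the call began, along the tool's axes at that moment; what a row does not reach only later rows make up. A row lasts 1/10 s, in which the tool goes at most 50 mm and 8.59 degrees, less where a joint would pass 70% of its speed; a pose out of reach is approached as far as the arm can. A call with a gripper value outside its range is refused whole. OPENING is the closure, from -1 (fully open) to 1 (shut), so that 0 is half open, set as the call begins (- or left out, the last holds). The fingers move at their own pace and stop on an object; FORCE is the grip in N (left out, the last holds). Time passes only in rows, so rows that repeat a pose let the fingers close. It gives the time, the measured TCP pose, the force and the opening at its end, in the units of the state.
- monitor.read_state(): the state, without advancing time (a new reading comes with each control period).
- capture(name): name is "side" or "top" or "wrist"; returns the picture (420x560x3 uint8, blue, green, red); there is no depth.
- camera_model(name): a dict with "fovy" (degrees; the focal length in pixels is half the picture's height over the tangent of half this angle, whatever the lens; pixels are square), "cx", "cy" (the principal point, pixels), "cam_to_world" (4x4, takes a point from camera to world coordinates). Camera axes: x right, y down, z forward; pixel columns grow to the right and rows downward; lengths in m; the calibration is good to about 2 mm. A picture is of the moment at which its call begins: read the wrist's pose just before it. camera_model takes no time and is no camera call; for the wrist camera it gives the pose at the moment of the call.
- job.hand_in(): hands the job in, once; it reports no verdict.
Trained networks look in the newest picture that a camera, given by its name, has taken for a name from the list of things; names that differ only in an ending like _2 or _b are one class to them, and where a whole thing is asked for, a point or a joint stands for the part that bears it (a point fixed in the world has none). Each returns a list of dicts, best first, with "conf" (0 to 1); they miss things now and then, are a little off and sometimes report something else, mostly with a low value. They report only what shows in the picture. A call takes as long as a camera call.
- spot_in(camera, name): "location" ([x, y, z] in m, in world coordinates, good to about 4 mm: the middle of the surface that is visible of it).
- cut_out(camera, name): "region" (420x560 bool, what is visible of it).
- spot_point(camera, name): "location" ([x, y, z] in m, in world coordinates, good to about 4 mm: a listed point, or the origin of a listed thing).
The state is a dict: "clock": time; "q": joint angles; "qvel": joint speeds; "effort": joint torques, N m; "tool_pos": TCP position; "orientation": TCP orientation; "wrist_force": force on the tool from outside, world axes, zero at the start; "torque": the same for the moment, N m; "width": finger opening in m.
Only numpy, scipy, OpenCV 4.12 (cv2) and the standard library are available. Lean on these libraries where they do the work, as an engineer would, in place of code of your own. Each camera call takes 0.05 s, during which the arm holds its last target.

## Working session

There is one attempt and no reset: what is moved stays moved. The work goes in short steps, Python scripts to look and compute and a shell command to move; the robot and the scene stay as the last step left them, time stands still between calls to the robot, and variables do not carry over. Pictures are saved under pics/ and viewed, and the job is handed in when it is done.

```bash
mkdir -p pics; cat > h.py <<'E'
import numpy as np, cv2
from rig import monitor, capture, camera_model, job, spot_in, cut_out, spot_point
def best(cam,n):
    r=spot_point(cam,n)
    return (np.round(r[0]['location'],4).tolist(), round(r[0]['conf'],2)) if r else None
E
python3 - <<'E'
from h import *
s=monitor.read_state(); print(s['clock'],s['tool_pos'],s['orientation'],s['width'])
for c in ['top','side']:
    im=capture(c); cv2.imwrite(f'pics/{c}0.png',im)
    for n in ['station','carousel','red_cup','red_stamp_mid']: print(c,n,best(c,n))
    if c=='top':
        r=spot_point(c,'hollow'); print([(np.round(x['location'],3).tolist(),round(x['conf'],2)) for x in r])
print(monitor.read_state()['clock'])
E
```

```text
0.0 [0.16039943 0.57787482 0.23014543] [[-9.63561326e-01  2.67486760e-01 -6.35491279e-04]
 [ 2.67487488e-01  9.63559587e-01 -1.83455450e-03]
 [ 1.21614674e-04 -1.93769173e-03 -9.99998115e-01]] 0.08512067595830267
top station ([0.626, -0.0287, 0.0791], 0.57)
top carousel ([0.5515, -0.0417, 0.0283], 0.58)
top red_cup ([0.5837, 0.0353, 0.0941], 0.72)
top red_stamp_mid ([0.5795, 0.0314, 0.0795], 0.77)
[([0.535, 0.055, 0.091], 0.64)]
side station ([0.5505, -0.0439, 0.0003], 0.98)
side carousel ([0.5493, -0.0393, 0.0267], 0.87)
side red_cup ([0.5806, 0.0348, 0.0884], 0.81)
side red_stamp_mid ([0.5824, 0.0357, 0.08], 0.5)
0.55
```

View pics/top0.png

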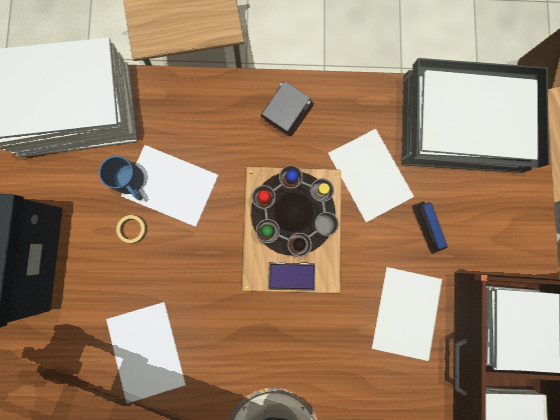

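View pics/side0.png

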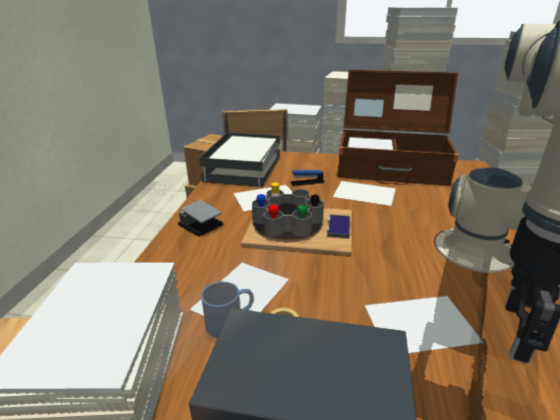

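```bash
cat >> h.py <<'E'
def proj(cam,P):
    m=camera_model(cam); T=np.array(m['cam_to_world']); f=210/np.tan(np.radians(m['fovy']/2))
    p=np.linalg.inv(T)@np.append(P,1); return np.array([m['cx']+f*p[0]/p[2], m['cy']+f*p[1]/p[2]])
def back(m,uv,z):
    T=np.array(m['cam_to_world']); f=210/np.tan(np.radians(m['fovy']/2))
    d=T[:3,:3]@np.array([(uv[0]-m['cx'])/f,(uv[1]-m['cy'])/f,1]); o=T[:3,3]
    return o+d*(z-o[2])/d[2]
E
python3 - <<'E'
from h import *
im=cv2.imread('pics/top0.png'); m=camera_model('top')
print(np.round(m['cam_to_world'],3),m['fovy'])
hsv=cv2.cvtColor(im,cv2.COLOR_BGR2HSV)
c=im[240:310,230:350]
H=hsv[277,290];print(H)
mask=((abs(hsv[...,0].astype(int)-int(H[0]))<12)&(hsv[...,1]>70)).astype(np.uint8)
mask[:258]=0;mask[300:]=0;mask[:,:250]=0;mask[:,340:]=0
ys,xs=np.nonzero(mask); P=np.array([back(m,(x,y),0.031)[:2] for x,y in zip(xs,ys)])
r=cv2.minAreaRect((P*1000).astype(np.float32)); print(r,P.mean(0), len(P))
# board by colour
for v in [(250,280),(335,280),(250,180)]: print(hsv[v[1],v[0]])
big=cv2.resize(im[150:310,230:355],None,fx=4.5,fy=4.5,interpolation=cv2.INTER_CUBIC)[:600]
cv2.imwrite('pics/z0.png',cv2.resize(im[155:305,230:355],None,fx=4,fy=4,interpolation=cv2.INTER_CUBIC))
def blob(cond,z):
    n,l,st,ce=cv2.connectedComponentsWithStats(cond.astype(np.uint8)); 
    i=1+np.argmax(st[1:,4]); return back(m,ce[i],z)[:2],st[i,4]
h=hsv.astype(int); roi=np.zeros(im.shape[:2],bool); roi[160:260,245:345]=1
S=h[...,1]>150
print('red',blob(roi&S&((h[...,0]<6)|(h[...,0]>174)),.108))
print('blue',blob(roi&S&(abs(h[...,0]-118)<10),.108))
print('green',blob(roi&S&(abs(h[...,0]-60)<15),.108))
E
```

```text
[[ 0.015 -0.993  0.116  0.45 ]
 [-0.999 -0.019 -0.033  0.032]
 [ 0.035 -0.116 -0.993  1.022]
 [ 0.     0.     0.     1.   ]] 56.32846725190337
[129 100 112]
((388.81634521484375, -39.150657653808594), (56.696983337402344, 105.21842956542969), 0.27987757325172424) [ 0.38921768 -0.03970276] 977
[ 16 117 205]
[ 17 116 217]
[ 17 114 215]
red (array([0.57890506, 0.03285738]), np.int32(127))
blue (array([ 0.63154334, -0.0325921 ]), np.int32(84))Traceback (most recent call last):
  File "<stdin>", line 22, in <module>
  File "<stdin>", line 17, in blob
    return _wrapfunc(a, 'argmax', axis=axis, out=out, **kwds)
    return bound(*args, **kwds)
ValueError: attempt to get argmax of an empty sequence
```

```bash
sleep 1
```

```text
(no output)
```

View pics/z0.png

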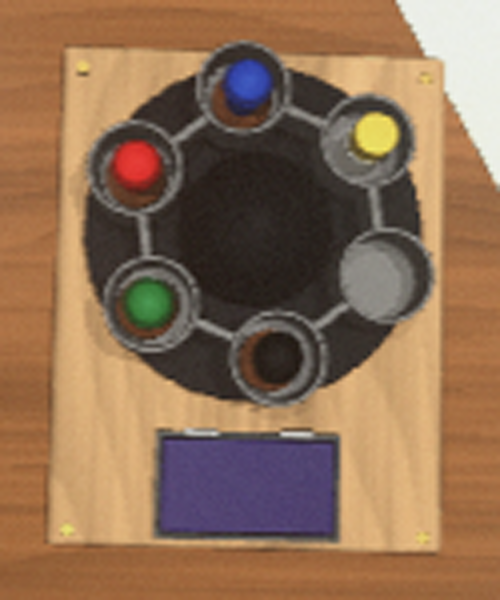

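```bash
python3 - <<'E'
from h import *
m=camera_model('top')
B=lambda p,z: back(m,((p[0]+.5)/4-.5+230,(p[1]+.5)/4-.5+155),z)[:2]
s=[B(p,.018) for p in [(83,68),(424,78),(66,530),(422,538)]]
print(np.round(s,4))
f=lambda v: np.degrees(np.arctan2(v[1],v[0]))
print('front dirs',f(s[2]-s[0]),f(s[3]-s[1]),'lateral',f(s[1]-s[0])-90,f(s[3]-s[2])-90)
q=[B(p,.018) for p in [(66,47),(442,60),(49,542),(440,550)]]
print('corners',np.round(q,4),f(q[2]-q[0]),f(q[3]-q[1]),f(q[1]-q[0])-90,f(q[3]-q[2])-90, np.mean(q,0))
pc=[B(p,.031) for p in [(158,432),(338,434),(155,536),(338,540)]]
print('pad',np.mean(pc,0),f(pc[1]-pc[0])-90,f(pc[3]-pc[2])-90)
c=np.array([B(p,.092) for p in [(135,167),(242,87),(367,139),(385,275),(278,357),(152,303)]])
C=c.mean(0); print('C',C)
for i,p in enumerate(c): print(np.linalg.norm(p-C),(f(p-C)+60*i)%360)
E
```

```text
[[ 0.655   0.0687]
 [ 0.6533 -0.1542]
 [ 0.3598  0.0725]
 [ 0.3576 -0.1523]]
front dirs 179.25672249923525 179.62968555357224 lateral -180.41932384558555 -180.56967472356362
corners [[ 0.6686  0.0801]
 [ 0.6656 -0.1661]
 [ 0.3523  0.083 ]
 [ 0.3502 -0.1637]] 179.46992144270837 179.56792034158968 -180.70131812436733 -180.47054926672814 [ 0.50918819 -0.04167009]
pad [ 0.38976084 -0.04032837] -179.8096128356362 -180.53973004507378
C [ 0.54949708 -0.04170292]
0.0813527694407217 67.72101741085677
0.08171032696236862 68.24359620082282
0.08173432917725316 68.34448800688548
0.08129092957621135 67.43343793624578
0.08174410075186342 68.06658911080751
0.08111273279642839 68.31086584481659
```

```bash
cat >> h.py <<'E'
from scipy.spatial.transform import Rotation as Ro
C=np.array([0.5495,-0.0417])
def Rt(b):
    b=np.radians(b); y=np.array([np.cos(b),np.sin(b),0]); z=np.array([0,0,-1.]); return np.column_stack([np.cross(y,z),y,z])
def rel(p,b):
    s=monitor.read_state(); R=np.array(s['orientation']); d=R.T@(np.array(p)-s['tool_pos'])*1000
    a=np.degrees(Ro.from_matrix(R.T@Rt(b)).as_rotvec()); print('t',d.round(1),'a',a.round(2),'|t|',np.linalg.norm(d).round(1)); 
def relc(h,r,z): rel([*(C+r*np.array([np.cos(np.radians(h)),np.sin(np.radians(h))])),z],h)
def st():
    s=monitor.read_state(); v=np.array(s['tool_pos'])[:2]-C; R=np.array(s['orientation'])
    print(s['clock'],np.round(s['tool_pos'],4),'ybear',np.degrees(np.arctan2(R[1,1],R[0,1])).round(2),'hb',np.degrees(np.arctan2(v[1],v[0])).round(2),'r',np.linalg.norm(v).round(4),'F',np.round(s['wrist_force'],1),s['width'],np.round(s['q'],1))
E
python3 -m creep '[{"tx":-195,"ty":-153,"tz":30,"az":40},{"tx":-195,"ty":-153,"tz":30,"az":40},{"tx":-195,"ty":-153,"tz":30,"az":40},{"tx":-195,"ty":-153,"tz":30,"az":40},{"tx":-195,"ty":-153,"tz":30,"az":40}]' 1 30
python3 -c "
from h import *
st(); relc(-22,.1,.2)"
```

```text
0.55 [0.1605 0.5782 0.2313] ybear 74.48 hb 122.11 r 0.7318 F [-0.2  0.1  0.4] 0.0856007376221782 [ 71.2   5.2  70.5  -0.  104.3  -3.2]
t [-640.  -504.5   31.3] a [ 0.   -0.   96.48] |t| 815.5schema error: expected keys tx, ty, tz, ax, ay, az
```

All six keys are required; the call was refused without moving.

```bash
python3 -m creep '[{"tx":-195,"ty":-153,"tz":30,"ax":0,"ay":0,"az":40},{"tx":-195,"ty":-153,"tz":30,"ax":0,"ay":0,"az":40},{"tx":-195,"ty":-153,"tz":30,"ax":0,"ay":0,"az":40},{"tx":-195,"ty":-153,"tz":30,"ax":0,"ay":0,"az":40},{"tx":-195,"ty":-153,"tz":30,"ax":0,"ay":0,"az":40}]' 1 30
python3 -c "
from h import *
st(); relc(-22,.1,.2)"
```

```text
clock: 1.05
tool_pos: [0.3082, 0.3769, 0.2012]
orientation: [[-0.562, 0.827, 0.001], [0.827, 0.562, 0.0], [0.0, 0.001, -1.0]]
wrist_force: [0.7, 0.3, -0.0]
width: 0.0124
1.05 [0.3082 0.3769 0.2012] ybear 34.2 hb 119.96 r 0.4832 F [ 0.7  0.3 -0. ] 0.012395952136740352 [ 46.7 -12.6  90.6  -0.  101.9  12.5]
t [-565.    19.9    1.2] a [ 4.00e-02 -2.00e-02  5.62e+01] |t| 565.3
```

```bash
python3 -m creep '[{"tx":-245,"ty":9,"tz":0,"ax":0,"ay":0,"az":40},{"tx":-245,"ty":9,"tz":0,"ax":0,"ay":0,"az":40},{"tx":-245,"ty":9,"tz":0,"ax":0,"ay":0,"az":40},{"tx":-245,"ty":9,"tz":0,"ax":0,"ay":0,"az":40},{"tx":-245,"ty":9,"tz":0,"ax":0,"ay":0,"az":40}]'
python3 -c "
from h import *
st(); relc(-22,.1,.2)"
```

```text
clock: 1.55
tool_pos: [0.4546, 0.1796, 0.2016]
orientation: [[0.102, 0.995, 0.001], [0.995, -0.102, 0.0], [0.0, 0.001, -1.0]]
wrist_force: [0.5, 0.2, -0.1]
width: -0.0001
1.55 [0.4546 0.1796 0.2016] ybear -5.87 hb 113.21 r 0.2408 F [ 0.5  0.2 -0.1] -0.00010269142339379619 [ 17.6 -12.3  90.3  -0.  101.9  23.4]
t [-238.2  213.1    1.7] a [ 0.05 -0.02 16.13] |t| 319.6
```

```bash
python3 -m creep '[{"tx":-238,"ty":213,"tz":1,"ax":0,"ay":0,"az":16},{"tx":-238,"ty":213,"tz":1,"ax":0,"ay":0,"az":16},{"tx":-238,"ty":213,"tz":1,"ax":0,"ay":0,"az":16},{"tx":-238,"ty":213,"tz":1,"ax":0,"ay":0,"az":16},{"tx":-238,"ty":213,"tz":1,"ax":0,"ay":0,"az":16}]' >/dev/null
python3 -m creep '[{"tx":-48,"ty":45,"tz":0,"ax":0,"ay":0,"az":0},{"tx":-52,"ty":48,"tz":0,"ax":0,"ay":0,"az":0},{"tx":-52,"ty":48,"tz":0,"ax":0,"ay":0,"az":0}]' >/dev/null
python3 -c "
from h import *
st(); relc(-22,.1,.2)"
```

```text
2.35 [ 0.6275 -0.0886  0.1995] ybear -21.74 hb -31.02 r 0.091 F [ 0.3  1.5 -0.2] 2.546058189460412e-05 [-11.1  10.3  68.2  -0.  101.6  10.6]
t [14.2 10.2 -0.5] a [-0.06  0.04  0.26] |t| 17.5
```

```bash
python3 -m creep '[{"tx":14,"ty":10,"tz":0,"ax":0,"ay":0,"az":0},{"tx":14,"ty":10,"tz":0,"ax":0,"ay":0,"az":0}]' >/dev/null
python3 - <<'E'
from h import *
st(); relc(-22,.1,.2)
for c in ['wrist','top']:
    im=capture(c); 
    for z in (.092,.068): 
        p=proj(c,[.6422,-.0792,z]); print(c,p)
    cv2.imwrite(f'pics/{c}1.png',im if c=='wrist' else cv2.resize(im[155:305,230:355],None,fx=4,fy=4,interpolation=cv2.INTER_CUBIC))
E
```

```text
2.55 [ 0.6421 -0.0742  0.2005] ybear -21.4 hb -19.36 r 0.0981 F [ 0.4  0.5 -0.5] -0.00012683930984156195 [-9.600e+00  1.220e+01  6.590e+01  1.000e-01  1.018e+02  1.180e+01]
t [-4.5  1.9  0.5] a [-0.02 -0.07  0.6 ] |t| 5.0
wrist [281.26504548 214.31056151]
wrist [281.17295485 206.28267993]
top [310.47051277 172.00434379]
top [309.30655852 173.94521556]
```

View pics/wrist1.png

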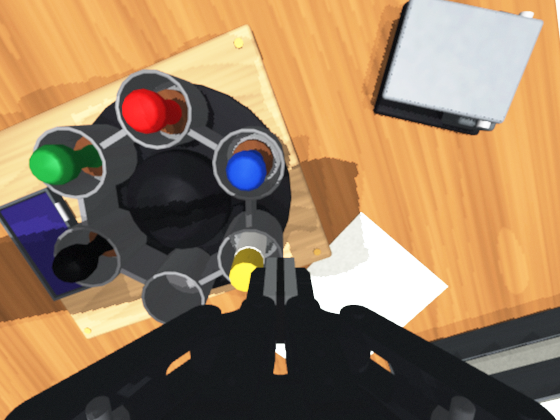

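View pics/top1.png

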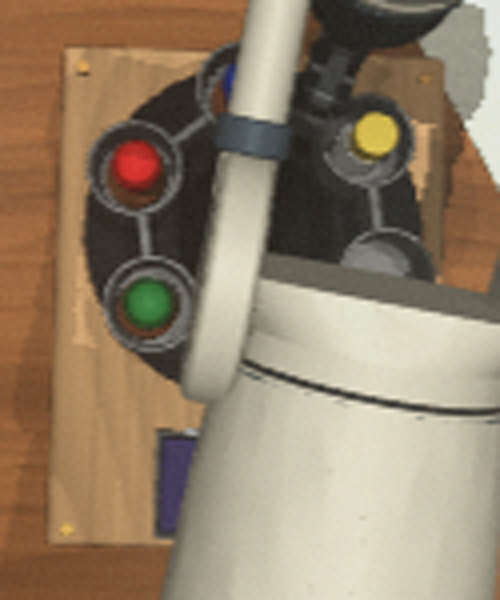

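```bash
python3 -m creep '[{"tx":-5,"ty":2,"tz":0,"ax":0,"ay":0,"az":0.6},{"tx":-5,"ty":2,"tz":30,"ax":0,"ay":0,"az":0.6},{"tx":-5,"ty":2,"tz":60,"ax":0,"ay":0,"az":0.6},{"tx":-5,"ty":2,"tz":80,"ax":0,"ay":0,"az":0.6},{"tx":-5,"ty":2,"tz":80,"ax":0,"ay":0,"az":0.6}]' >/dev/null
python3 - <<'E'
from h import *
st(); relc(-22,.1,.068)
for c in ['wrist']:
    im=capture(c); cv2.imwrite(f'pics/{c}2.png',im)
E
```

```text
3.15 [ 0.6394 -0.0815  0.1164] ybear -22.13 hb -23.9 r 0.0983 F [-0.2 -0.5 -0.5] -5.2080155457678356e-05 [-10.3  12.8  73.8  -0.   93.8  11.8]
t [ 3.3  2.1 48.4] a [-0.39  0.09 -0.13] |t| 48.6
```

View pics/wrist2.png

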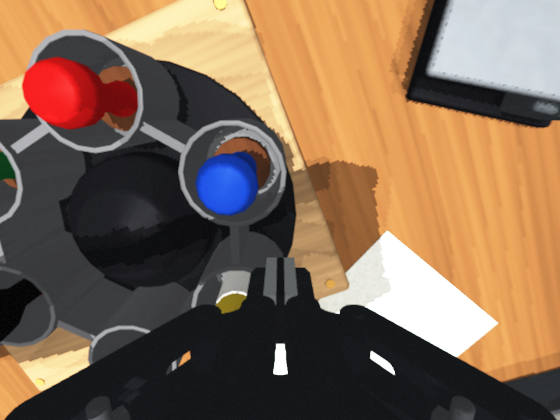

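```bash
python3 -m creep '[{"tx":0,"ty":2,"tz":0,"ax":0,"ay":0,"az":0},{"tx":0,"ty":2,"tz":0,"ax":0,"ay":0,"az":0}]' >/dev/null
python3 - <<'E'
from h import *
st(); relc(-22,.1,.068)
E
```

```text
3.4 [ 0.6446 -0.0828  0.123 ] ybear -22.13 hb -23.39 r 0.1036 F [ 0.2 -0.4 -0.9] -3.470201533538952e-05 [-10.3  13.   72.9  -0.   93.9  11.8]
t [ 2.5 -3.8 55. ] a [ 0.21 -0.04 -0.13] |t| 55.2
```

```bash
python3 -m creep '[{"tx":2,"ty":-3,"tz":0,"ax":0,"ay":0,"az":0},{"tx":2,"ty":-3,"tz":10,"ax":0,"ay":0,"az":0},{"tx":2,"ty":-3,"tz":22,"ax":0,"ay":0,"az":0},{"tx":2,"ty":-3,"tz":27,"ax":0,"ay":0,"az":0},{"tx":2,"ty":-3,"tz":27,"ax":0,"ay":0,"az":0}]' >/dev/null
python3 - <<'E'
from h import *
st(); relc(-22,.1,.068)
E
```

```text
3.9 [ 0.6405 -0.0794  0.0911] ybear -22.12 hb -22.49 r 0.0984 F [-0.1  0.7  0.7] 6.343467468997306e-05 [-10.1  13.3  75.8  -0.   91.1  12. ]
t [ 0.9  1.6 23.1] a [-0.21  0.05 -0.12] |t| 23.1
```

```bash
python3 -m creep '[{"tx":1,"ty":1,"tz":6,"ax":0,"ay":0,"az":0},{"tx":1,"ty":1,"tz":14,"ax":0,"ay":0,"az":0},{"tx":1,"ty":1,"tz":21,"ax":0,"ay":0,"az":0},{"tx":1,"ty":1,"tz":24,"ax":0,"ay":0,"az":0},{"tx":1,"ty":1,"tz":24,"ax":0,"ay":0,"az":0}]' >/dev/null
python3 - <<'E'
from h import *
st(); relc(-22,.1,.068)
for c in ['wrist']:
    im=capture(c); cv2.imwrite(f'pics/{c}3.png',im)
E
```

```text
4.4 [ 0.6424 -0.0789  0.0685] ybear -22.12 hb -21.84 r 0.1001 F [-0.4 -0.3 -0. ] -0.00014264893059282157 [-10.   14.1  77.2  -0.   88.8  12.1]
t [-0.3 -0.   0.5] a [-0.09  0.02 -0.12] |t| 0.5
```

View pics/wrist3.png

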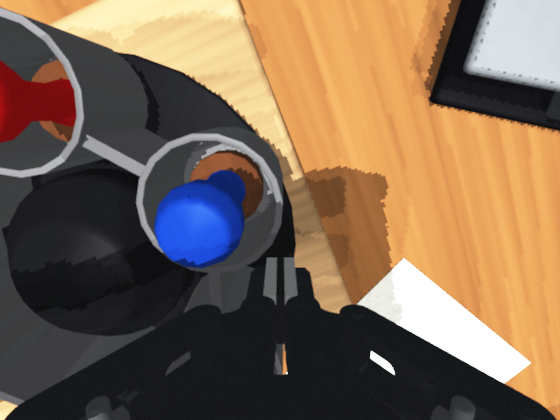

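```bash
python3 -m creep '[{"tx":3.5,"ty":-0.1,"tz":0,"ax":0,"ay":0,"az":-2},{"tx":7,"ty":-0.2,"tz":0,"ax":0,"ay":0,"az":-4},{"tx":10.5,"ty":-0.6,"tz":0,"ax":0,"ay":0,"az":-6},{"tx":13.9,"ty":-1,"tz":0,"ax":0,"ay":0,"az":-8},{"tx":17.4,"ty":-1.5,"tz":0,"ax":0,"ay":0,"az":-10}]' >/dev/null
python3 - <<'E'
from h import *
st(); relc(8,.1,.068)
E
```

```text
4.95 [ 0.6482 -0.0621  0.0698] ybear -11.94 hb -11.68 r 0.1008 F [-0.6 -0.4  0.9] 0.00047961557772828694 [-8.5 14.5 76.5 -0.  88.9  3.5]
t [33.6 -6.8  1.8] a [  0.03   0.02 -19.94] |t| 34.4
```

```bash
python3 -m creep '[{"tx":7,"ty":-0.4,"tz":0.5,"ax":0,"ay":0,"az":-4},{"tx":13.9,"ty":-1.2,"tz":1,"ax":0,"ay":0,"az":-8},{"tx":20.8,"ty":-2.5,"tz":1,"ax":0,"ay":0,"az":-12},{"tx":27.5,"ty":-4.2,"tz":1,"ax":0,"ay":0,"az":-16},{"tx":34,"ty":-6.4,"tz":1,"ax":0,"ay":0,"az":-20}]' >/dev/null
python3 - <<'E'
from h import *
st(); relc(28,.1,.068)
im=capture('wrist'); cv2.imwrite('pics/wrist4.png',im)
im=capture('top'); cv2.imwrite('pics/top4.png',cv2.resize(im[155:305,230:355],None,fx=4,fy=4,interpolation=cv2.INTER_CUBIC))
E
```

```text
5.45 [ 0.6493 -0.0273  0.0687] ybear 8.14 hb 8.22 r 0.1008 F [ 0.8 -1.3 -0. ] 0.0001699498658724413 [ -5.4  14.3  76.9  -0.   88.7 -13.5]
t [33.8 -6.8  0.7] a [  0.05   0.03 -19.86] |t| 34.5
```

View pics/wrist4.png

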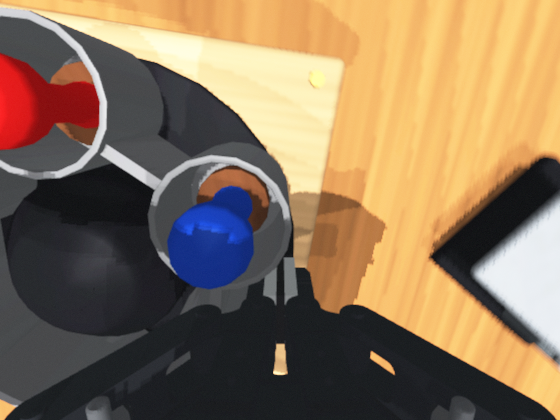

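View pics/top4.png

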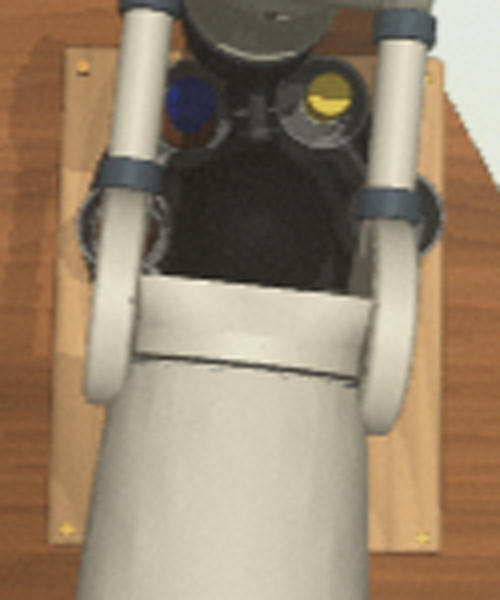

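```bash
python3 -m creep '[{"tx":7,"ty":-0.4,"tz":0.5,"ax":0,"ay":0,"az":-4},{"tx":13.9,"ty":-1.2,"tz":0.5,"ax":0,"ay":0,"az":-8},{"tx":20.8,"ty":-2.5,"tz":0.5,"ax":0,"ay":0,"az":-12},{"tx":27.5,"ty":-4.2,"tz":0.5,"ax":0,"ay":0,"az":-16},{"tx":34,"ty":-6.5,"tz":0.5,"ax":0,"ay":0,"az":-20}]' >/dev/null
python3 - <<'E'
from h import *
st(); relc(48,.1,.068)
E
```

```text
6.05 [0.638  0.0051 0.0681] ybear 27.98 hb 27.87 r 0.1001 F [ 1.6  0.2 -0.9] 2.930680946618557e-05 [ -2.6  12.6  79.   -0.   88.4 -30.6]
t [34.4 -6.2  0.1] a [  0.03   0.04 -20.02] |t| 35.0
```

```bash
python3 -m creep '[{"tx":7,"ty":-0.2,"tz":0,"ax":0,"ay":0,"az":-4},{"tx":13.9,"ty":-1,"tz":0,"ax":0,"ay":0,"az":-8},{"tx":20.8,"ty":-2.2,"tz":0,"ax":0,"ay":0,"az":-12},{"tx":27.6,"ty":-3.9,"tz":0,"ax":0,"ay":0,"az":-16},{"tx":34.2,"ty":-6.1,"tz":0,"ax":0,"ay":0,"az":-20}]' >/dev/null
python3 - <<'E'
from h import *
st(); relc(68,.1,.068)
E
```

```text
6.55 [0.6165 0.0325 0.0681] ybear 47.98 hb 47.93 r 0.0999 F [ 1.  -0.5 -0.3] 0.000386366426211913 [ -0.1   9.5  82.5  -0.   88.  -48.1]
t [34.3 -6.   0.1] a [ 1.000e-02  3.000e-02 -2.002e+01] |t| 34.8
```

```bash
python3 -m creep '[{"tx":7,"ty":-0.2,"tz":0,"ax":0,"ay":0,"az":-4},{"tx":13.9,"ty":-1,"tz":0,"ax":0,"ay":0,"az":-8},{"tx":20.8,"ty":-2.2,"tz":0,"ax":0,"ay":0,"az":-12},{"tx":27.6,"ty":-3.9,"tz":0,"ax":0,"ay":0,"az":-16},{"tx":34.2,"ty":-6.1,"tz":0,"ax":0,"ay":0,"az":-20}]' >/dev/null
python3 - <<'E'
from h import *
st(); relc(88,.1,.068)
im=capture('wrist'); cv2.imwrite('pics/wrist5.png',im)
im=capture('top'); cv2.imwrite('pics/top5.png',cv2.resize(im[155:305,230:355],None,fx=4,fy=4,interpolation=cv2.INTER_CUBIC))
im=capture('side')
for n in ['red_cup','carousel','red_stamp_mid']: print(best('side',n))
E
```

```text
7.05 [0.5869 0.0508 0.0681] ybear 67.98 hb 67.98 r 0.0998 F [ 0.7 -0.6 -0.1] 0.0002885815275967898 [  1.6   5.2  87.1  -0.   87.6 -66.3]
t [34.2 -5.8  0.1] a [ -0.     0.03 -20.02] |t| 34.7
([0.4755, -0.0073, 0.089], 0.95)
([0.5482, -0.0408, 0.0218], 0.92)
([0.4762, -0.0064, 0.0767], 0.69)
```

View pics/top5.png

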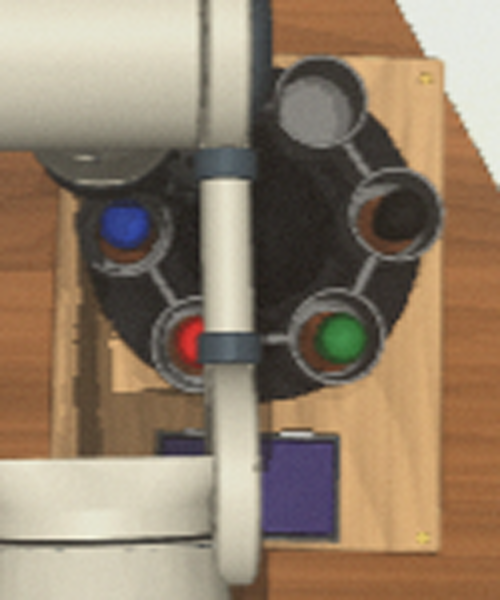

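View pics/wrist5.png

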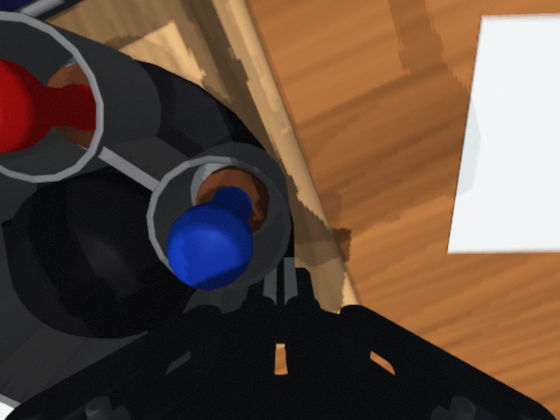

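```bash
cat >> h.py <<'E'
def cups(d):
    m=camera_model('top')
    for off,p in d.items():
        P=back(m,((p[0]+.5)/4-.5+230,(p[1]+.5)/4-.5+155),.092)[:2]; v=P-C
        print(off,np.linalg.norm(v).round(4),'red at',((np.degrees(np.arctan2(v[1],v[0]))+off)%360).round(2))
E
python3 - <<'E'
from h import *
cups({60:(125,226),180:(320,102),240:(396,213),300:(337,336)})
E
```

```text
60 0.0807 red at 153.37
180 0.0809 red at 153.94
240 0.0819 red at 154.32
300 0.0823 red at 154.36
```

```bash
python3 -m creep '[{"tx":7,"ty":-0.2,"tz":0,"ax":0,"ay":0,"az":-4},{"tx":13.9,"ty":-1,"tz":0,"ax":0,"ay":0,"az":-8},{"tx":20.8,"ty":-2.2,"tz":0,"ax":0,"ay":0,"az":-12},{"tx":27.6,"ty":-3.9,"tz":0,"ax":0,"ay":0,"az":-16},{"tx":34.2,"ty":-6.1,"tz":0,"ax":0,"ay":0,"az":-20}]' >/dev/null
python3 - <<'E'
from h import *
st(); relc(93,.1,.068)
E
```

```text
7.85 [0.5532 0.058  0.0681] ybear 87.97 hb 87.9 r 0.0997 F [ 1.5 -0.5 -0.9] -0.00016585277181377364 [  2.5   0.2  92.3  -0.   87.5 -85.5]
t [ 8.9 -0.1  0. ] a [-0.    0.03 -5.03] |t| 8.9
```

```bash
python3 -m creep '[{"tx":2.5,"ty":0,"tz":0,"ax":0,"ay":0,"az":-1.4},{"tx":5,"ty":0,"tz":0,"ax":0,"ay":0,"az":-2.8},{"tx":7,"ty":-0.1,"tz":0,"ax":0,"ay":0,"az":-4},{"tx":8.9,"ty":-0.2,"tz":0,"ax":0,"ay":0,"az":-5},{"tx":8.9,"ty":-0.2,"tz":0,"ax":0,"ay":0,"az":-5}]' >/dev/null
python3 - <<'E'
from h import *
st(); relc(93.5,.1,.068)
im=capture('top'); cv2.imwrite('pics/top6.png',cv2.resize(im[155:305,230:355],None,fx=4,fy=4,interpolation=cv2.INTER_CUBIC))
E
```

```text
8.35 [0.5439 0.0582 0.068 ] ybear 92.89 hb 93.22 r 0.1001 F [-0.1 -0.1 -0.9] -0.00015647936931771655 [  2.5  -1.2  93.7   0.   87.5 -90.3]
t [ 0.5 -0.1 -0. ] a [ 0.01 -0.02 -0.61] |t| 0.5
```

View pics/top6.png

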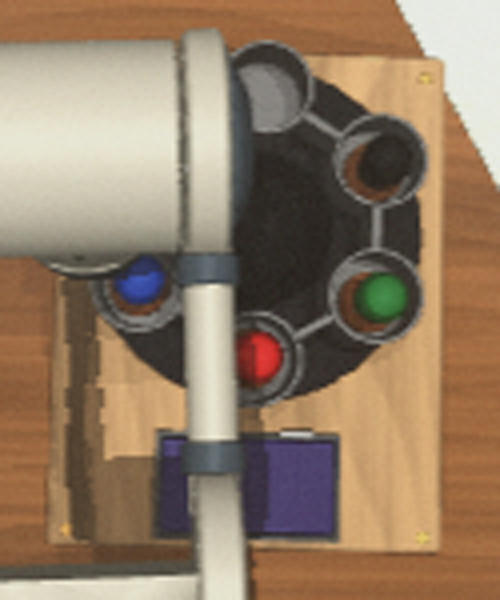

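```bash
python3 -m creep '[{"tx":-2,"ty":0,"tz":0,"ax":0,"ay":0,"az":0},{"tx":-3.5,"ty":0,"tz":0,"ax":0,"ay":0,"az":0},{"tx":-3.5,"ty":1,"tz":-15,"ax":0,"ay":0,"az":0},{"tx":-3.5,"ty":1,"tz":-40,"ax":0,"ay":0,"az":0},{"tx":-3.5,"ty":1,"tz":-80,"ax":0,"ay":0,"az":0}]' >/dev/null
python3 -m creep '[{"tx":0,"ty":40,"tz":-20,"ax":0,"ay":0,"az":0},{"tx":0,"ty":85,"tz":-40,"ax":0,"ay":0,"az":0},{"tx":0,"ty":130,"tz":-50,"ax":0,"ay":0,"az":0},{"tx":0,"ty":175,"tz":-50,"ax":0,"ay":0,"az":0},{"tx":0,"ty":220,"tz":-50,"ax":0,"ay":0,"az":0}]' >/dev/null
python3 - <<'E'
from h import *
st()
im=capture('top'); cv2.imwrite('pics/top7f.png',im);cv2.imwrite('pics/top7.png',cv2.resize(im[155:305,230:355],None,fx=4,fy=4,interpolation=cv2.INTER_CUBIC))
E
```

```text
9.4 [0.5364 0.2811 0.2004] ybear 92.87 hb 92.32 r 0.323 F [ 0.6 -0.4 -0.3] 6.984408542054212e-05 [ 24.4   5.7  73.1  -0.  101.  -68.4]
```

View pics/top7.png

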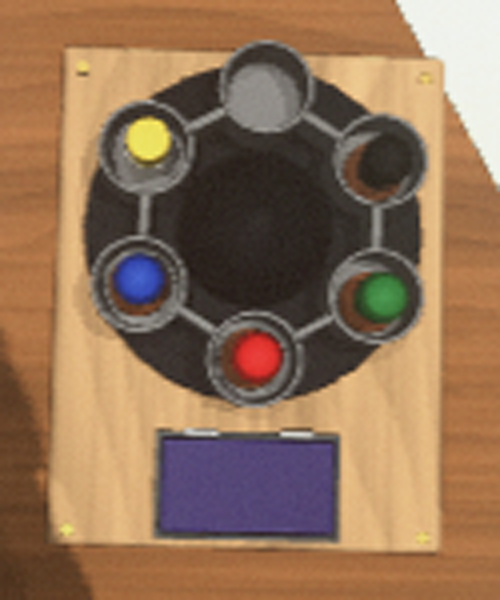

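```bash
python3 - <<'E'
from h import *
from scipy.ndimage import map_coordinates
from scipy.optimize import minimize
cups({0:(253,358),60:(139,284),120:(146,146),180:(266,86),240:(381,159),300:(377,296)})
m=camera_model('top');T=np.array(m['cam_to_world']);Ti=np.linalg.inv(T);f=210/np.tan(np.radians(m['fovy']/2))
def pj(P):
    p=P@Ti[:3,:3].T+Ti[:3,3]; return np.array([m['cy']+f*p[:,1]/p[:,2], m['cx']+f*p[:,0]/p[:,2]])
a=np.radians(np.arange(0,360,3))
for n in ['top0.png','top7f.png']:
    g=cv2.imread('pics/'+n).astype(float)
    sat=g.max(2)-g.min(2); g=g.mean(2)-1.5*sat  # grey bright rim
    def sc(v,rad=.0275):
        cx,cy,th=v; s=0
        for k in range(6):
            t=np.radians(th+60*k); c=[cx+.082*np.cos(t),cy+.082*np.sin(t)]
            P=np.column_stack([c[0]+rad*np.cos(a),c[1]+rad*np.sin(a),np.full(a.size,.092)])
            s+=map_coordinates(g,pj(P),order=1).mean()
        return s/6
    th0={'top0.png':68,'top7f.png':179.5}[n]
    for th in (th0-1.5,th0+1.5):
        r=minimize(lambda u:-sc([.5495+u[0]/1000,-.0417+u[1]/1000,th+u[2]]),[0,0,0],method='Nelder-Mead',options=dict(initial_simplex=[[0,0,0],[3,0,0],[0,3,0],[0,0,3]]))
        print(n,.5495+r.x[0]/1000,-.0417+r.x[1]/1000,th+r.x[2],-r.fun)
# board edges: boundary wood light vs table on saturation
im=cv2.imread('pics/top7f.png'); im0=cv2.imread('pics/top0.png')
sm=im0[...,0].astype(float) # blue channel: board brighter
def sb(v):
    cx,cy,th=v; t=np.radians(th); R=np.array([[np.cos(t),-np.sin(t)],[np.sin(t),np.cos(t)]]); s=0
    u=np.linspace(-.95,.95,80)
    for sg,hx,hy in [(0,.16,.125)]:
        for e in range(4):
            def ln(d):
                if e<2: q=np.column_stack([u*.16,np.full(80,(1-2*e)*(.125+d))])
                else: q=np.column_stack([np.full(80,(5-2*e)*(.16+d)),u*.125])
                q=q@R.T+[cx,cy]; return map_coordinates(sm,pj(np.column_stack([q,np.full(80,.018)])),order=1)
            s+=(ln(-.004)-ln(.004)).mean()
    return s
for th in (-1.5,1):
    r=minimize(lambda u:-sb([.509+u[0]/1000,-.0417+u[1]/1000,th+u[2]]),[0,0,0],method='Nelder-Mead',options=dict(initial_simplex=[[0,0,0],[3,0,0],[0,3,0],[0,0,2]]))
    print('board',.509+r.x[0]/1000,-.0417+r.x[1]/1000,th+r.x[2],-r.fun)
E
```

```text
0 0.0818 red at 177.66
60 0.0816 red at 178.69
120 0.0816 red at 177.64
180 0.0818 red at 178.04
240 0.0823 red at 178.06
300 0.0828 red at 178.06
top0.png 0.5493548845698631 -0.04198775052253879 67.93895221050006 87.20096447730748
top0.png 0.5493550294905851 -0.04198752651054782 67.93908432448359 87.20096460758397
top7f.png 0.5493736368747779 -0.041909981858490875 178.07441001853186 92.8702723802695
top7f.png 0.5493736664028678 -0.04191019183902323 178.074390140608 92.8702717862136
board 0.509080044500651 -0.0415359115096456 -0.4526016433578359 164.6444900549883
board 0.5090801080695606 -0.04153591126938841 -0.45260303438477845 164.64448961712736
```

```bash
sed -i 's/^C=.*/C=np.array([0.5494,-0.0419])/' h.py; python3 -c "
from h import *
relc(88,.1,.2)"
```

```text
t [  -5.4 -230.2   -2.1] a [0.3  0.02 5.19] |t| 230.2
```

```bash
python3 -m creep '[{"tx":-5,"ty":-48,"tz":-2,"ax":0,"ay":0,"az":5},{"tx":-5,"ty":-96,"tz":-2,"ax":0,"ay":0,"az":5},{"tx":-5,"ty":-144,"tz":-2,"ax":0,"ay":0,"az":5},{"tx":-5,"ty":-190,"tz":-2,"ax":0,"ay":0,"az":5},{"tx":-5,"ty":-228,"tz":-2,"ax":0,"ay":0,"az":5}]' >/dev/null
python3 -m creep '[{"tx":0,"ty":0,"tz":10,"ax":0,"ay":0,"az":0},{"tx":0,"ty":0,"tz":40,"ax":0,"ay":0,"az":0},{"tx":0,"ty":0,"tz":65,"ax":0,"ay":0,"az":0},{"tx":0,"ty":0,"tz":80,"ax":0,"ay":0,"az":0},{"tx":0,"ty":0,"tz":80,"ax":0,"ay":0,"az":0}]' >/dev/null
python3 -m creep '[{"tx":0,"ty":0,"tz":0,"ax":0,"ay":0,"az":0},{"tx":0,"ty":0,"tz":0,"ax":0,"ay":0,"az":0}]' >/dev/null
python3 -c "
from h import *
st();relc(88,.1,.092)"
```

```text
10.65 [0.5537 0.052  0.122 ] ybear 87.91 hb 87.36 r 0.094 F [ 0.7 -0.1 -0.2] 0.00019614608703386123 [  1.9  -1.3  88.3   0.   92.9 -86. ]
t [ 1.1  6.  30. ] a [ 0.01  0.16 -0.09] |t| 30.6
```

```bash
python3 -m creep '[{"tx":1,"ty":6,"tz":0,"ax":0,"ay":0,"az":0},{"tx":1,"ty":6,"tz":8,"ax":0,"ay":0,"az":0},{"tx":1,"ty":6,"tz":18,"ax":0,"ay":0,"az":0},{"tx":1,"ty":6,"tz":24,"ax":0,"ay":0,"az":0},{"tx":1,"ty":6,"tz":24,"ax":0,"ay":0,"az":0}]' >/dev/null
python3 -c "
from h import *
st();relc(88,.1,.068)"
```

```text
11.15 [0.5511 0.0576 0.0939] ybear 87.88 hb 89.03 r 0.0995 F [ 0.1  0.2 -0.1] 0.00012907571321712613 [  2.5  -0.7  90.5  -0.   90.4 -85.4]
t [-1.9  0.5 25.9] a [-0.02 -0.19 -0.12] |t| 25.9
```

```bash
python3 -m creep '[{"tx":-1.5,"ty":0.5,"tz":6,"ax":0,"ay":0,"az":0},{"tx":-1.5,"ty":0.5,"tz":14,"ax":0,"ay":0,"az":0},{"tx":-1.5,"ty":0.5,"tz":22,"ax":0,"ay":0,"az":0},{"tx":-1.5,"ty":0.5,"tz":26,"ax":0,"ay":0,"az":0},{"tx":-1.5,"ty":0.5,"tz":26,"ax":0,"ay":0,"az":0}]' >/dev/null
python3 -c "
from h import *
st();relc(94.5,.1,.068)"
```

```text
11.65 [0.553  0.0581 0.0688] ybear 87.88 hb 87.92 r 0.1001 F [ 0.5 -0.1  0.3] 7.517561938978391e-05 [  2.5   0.3  92.1  -0.   87.7 -85.4]
t [11.5 -0.7  0.8] a [-0.   -0.11 -6.62] |t| 11.5
```

```bash
python3 -m creep '[{"tx":3,"ty":0,"tz":0.5,"ax":0,"ay":0,"az":-2},{"tx":6,"ty":-0.2,"tz":0.5,"ax":0,"ay":0,"az":-3.5},{"tx":8.5,"ty":-0.4,"tz":0.5,"ax":0,"ay":0,"az":-5},{"tx":10.5,"ty":-0.6,"tz":0.5,"ax":0,"ay":0,"az":-6},{"tx":11.5,"ty":-0.7,"tz":0.5,"ax":0,"ay":0,"az":-6.5}]' >/dev/null
python3 -m creep '[{"tx":0,"ty":0,"tz":0,"ax":0,"ay":0,"az":0},{"tx":0,"ty":0,"tz":0,"ax":0,"ay":0,"az":0}]' >/dev/null
cat > fit.py <<'E'
from h import *
from scipy.ndimage import map_coordinates
m=camera_model('top');Ti=np.linalg.inv(np.array(m['cam_to_world']));f=210/np.tan(np.radians(m['fovy']/2))
def pj(P):
    p=P@Ti[:3,:3].T+Ti[:3,3]; return np.array([m['cy']+f*p[:,1]/p[:,2], m['cx']+f*p[:,0]/p[:,2]])
a=np.radians(np.arange(0,360,3))
def fit(g,ks,lo=172,hi=188):
    g=g.astype(float); g=g.mean(2)-1.5*(g.max(2)-g.min(2)); b=[]
    for th in np.arange(lo,hi,.05):
        s=0
        for k in ks:
            t=np.radians(th+60*k)
            P=np.column_stack([C[0]+.082*np.cos(t)+.0275*np.cos(a),C[1]+.082*np.sin(t)+.0275*np.sin(a),np.full(a.size,.092)])
            s+=map_coordinates(g,pj(P),order=1).mean()
        b.append((s,th))
    return max(b)
E
python3 - <<'E'
from fit import *
st();im=capture('top'); cv2.imwrite('pics/top8f.png',im)
print(fit(im,[1,2,3]),[fit(im,[k]) for k in (1,2,3)])
print([fit(cv2.imread('pics/top7f.png'),k) for k in ([0],[1],[2],[3],[1,2,3])])
E
```

```text
12.35 [0.5421 0.0579 0.0696] ybear 94.37 hb 94.17 r 0.1 F [ 0.1  0.1 -0.3] -0.00014643079292446824 [  2.5  -1.5  93.9   0.   87.7 -91.9]
(np.float64(271.7845094855612), np.float64(179.20000000000164)) [(np.float64(84.82369056977441), np.float64(179.0500000000016)), (np.float64(89.84016326503574), np.float64(179.10000000000161)), (np.float64(100.36974546794656), np.float64(187.95000000000363))]
[(np.float64(93.29558750713983), np.float64(178.25000000000142)), (np.float64(95.07341896794642), np.float64(178.1000000000014)), (np.float64(91.63854238146295), np.float64(178.05000000000138)), (np.float64(91.74146218313535), np.float64(178.05000000000138)), (np.float64(278.43074612909817), np.float64(178.1000000000014))]
```

```bash
python3 -m creep '[{"tx":0.7,"ty":0,"tz":0,"ax":0,"ay":0,"az":0},{"tx":0.7,"ty":0,"tz":0,"ax":0,"ay":0,"az":0},{"tx":-1.5,"ty":0,"tz":0,"ax":0,"ay":0,"az":0},{"tx":-4,"ty":0,"tz":0,"ax":0,"ay":0,"az":0},{"tx":-4,"ty":1,"tz":-15,"ax":0,"ay":0,"az":0}]' >/dev/null
python3 -m creep '[{"tx":0,"ty":0,"tz":-20,"ax":0,"ay":0,"az":0},{"tx":0,"ty":0,"tz":-50,"ax":0,"ay":0,"az":0},{"tx":0,"ty":20,"tz":-80,"ax":0,"ay":0,"az":0},{"tx":0,"ty":50,"tz":-100,"ax":0,"ay":0,"az":0},{"tx":0,"ty":90,"tz":-115,"ax":0,"ay":0,"az":0}]' >/dev/null
python3 -m creep '[{"tx":0,"ty":45,"tz":0,"ax":0,"ay":0,"az":0},{"tx":0,"ty":90,"tz":0,"ax":0,"ay":0,"az":0},{"tx":0,"ty":130,"tz":0,"ax":0,"ay":0,"az":0},{"tx":0,"ty":130,"tz":0,"ax":0,"ay":0,"az":0},{"tx":0,"ty":130,"tz":0,"ax":0,"ay":0,"az":0}]' >/dev/null
python3 - <<'E'
from fit import *
st();im=capture('top'); cv2.imwrite('pics/top9.png',im)
print(fit(im,range(6)))
cv2.imwrite('pics/side9.png',capture('side'))
E
```

```text
13.9 [0.5289 0.2793 0.2002] ybear 94.5 hb 93.64 r 0.3218 F [-0.1  0.3 -0.2] 0.000196389256919698 [ 24.6   4.7  74.2  -0.  101.1 -69.9]
(np.float64(561.1376215661531), np.float64(179.4500000000017))
```

View pics/top9.png

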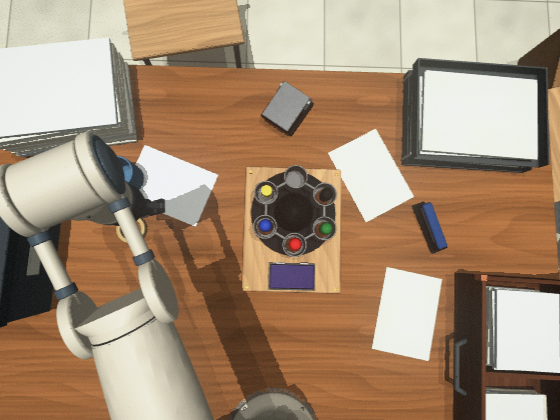

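View pics/side9.png

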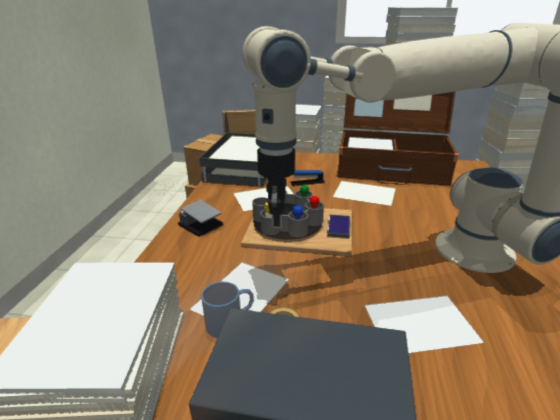

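The top view shows the red stamp at (295,244), directly behind the pad at (292,276). All the stamps and the glue stick are standing, and the arm is clear. Measured bearing is 179.45°, against 179.55° for the front.

```bash
python3 -c "
from rig import job; print(job.hand_in())"
```

```text
the job is handed in; nothing more can be done
None
```

The red stamp now faces the ink pad squarely, and the job is handed in. With the gripper shut, I lowered the fingertips into the hollow between the blue-stamp and glue-stick cups. I pushed the ring about 110° counter-clockwise, pulled out and looked, then gave a second short push to close the remaining 1.5°.

Last checks:
- **Alignment:** a fit to the cup rims in the top picture puts the red cup at 179.45°. The board's front direction measures 179.55°, so the error is about 0.1°. The angles I picked by hand from the pictures scattered by about 1° around such fits.
- **Stamps and glue stick:** the top picture shows all four stamps and the glue stick standing in their cups.
- **Other things on the table:** the stapler is where it was in the top picture. The mug and tape roll are partly hidden by the arm there but look undisturbed in the side picture.
- **Forces and time:** the wrist force stayed below about 2 N in every reading I took. The arm ended well clear of the carousel, and the clock read about 14 s, well inside the 54 s limit.

No check failed. One move command was refused for missing keys before anything moved.

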